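Free the jammed ball feet in the bench feeder

TASK

Two ball feet have wedged side by side behind the window of the bench feeder. Reach in through the window with the stuffing stick, keeping your gripper off the feet in the magazine, and gently nudge one of the two back (a few newtons, never as much as 16) so that the other can run out, repeating if they wedge again, until all four feet have come out through the window into the chute or pick tray. Then lay the stick down on the bench, clear of the feeder, and leave the other things where they are.

Things in the scene. Friction and masses are not known exactly. Their poses are not given: they have to be found in the camera images.
- feeder: Grey sheet-steel feeder for ball feet, fixed. Origin on the bench, on its centreline, under the inner face of the upright front plate (x -6 to 0 mm); x runs back up the magazine, y across, z up. Magazine open on top, 104 mm wide, floor rising backwards at 22 degrees from the sill, walls 64 mm high; two upright cheeks converge at 45 degrees from its side walls to the window's edges.
- window (a point): Middle of the window's sill, at the front plate's inner face, 60 mm above the bench; axes as the feeder. The window is 64 mm wide and 70 mm high, under a lintel whose top is 150 mm above the bench. One foot passes at a time; two side by side do not.
- tray (a point): Middle of the pick tray's floor, 17 mm above the bench, 140 mm in front of the window; axes as the feeder. Tray 136 mm along x, 132 mm wide inside, wall tops 50 mm above the bench. A chute 68 mm wide slopes down to it from the sill and ends 78 mm in front of the window.
- foot1_center (a point): ball-shaped sofa foot, lacquered beech, 50 mm diameter, 55 g. This point is its centre. At the start wedged behind the window on the +y side, centre about 28 mm behind the plate's inner face, 25 mm off the centreline, 99 mm up. Pushed back along its own side wall by half its diameter, until the buffers behind the follower are felt, it lets its neighbour roll out by its own weight; a push between the two moves both and frees neither.
- foot2_center (a point): ball-shaped sofa foot, lacquered beech, 50 mm diameter, 55 g. This point is its centre. At the start the other wedged foot, on the -y side.
- foot3_center (a point): ball-shaped sofa foot, lacquered beech, 50 mm diameter, 55 g. This point is its centre. At the start directly behind foot1, against the follower: an aluminium plate pressed lightly down the slope by a spring. Pushing a column of feet back against it takes 3 to 10 N on the stick at slow speed; once it meets its rubber buffers, 20 to 35 mm up the slope, the force climbs by about 4 N per mm.
- foot4_center (a point): ball-shaped sofa foot, lacquered beech, 50 mm diameter, 55 g. This point is its centre. At the start directly behind foot2, against the follower.
- stick_grip (a point): Plain hardwood stuffing stick, 60 g, lying on the bench left or right of the feeder: square handle 90 mm long, 22 x 22 mm, continued by a round rod 12 mm in diameter with a blunt rounded end. This point is the handle's centre, 11 mm up; x runs along the stick towards the rod, whose end lies 155 mm from here on the same axis (the rod begins at 45 mm).
- hammer: Bystander, loose: tack hammer lying on its side: round wooden shaft 22 mm thick, about 250 mm long, steel head 26 mm high. Origin under its middle.
- leg_a: Bystander, loose: tapered dark sofa leg, 120 mm tall, 52 mm across at the top, standing on its thin end. Origin under its middle.
- leg_b: Bystander, loose: a second such sofa leg. Origin under its middle.
- thread: Bystander, loose: cone of grey thread, 64 mm across its foot, 118 mm tall, standing. Origin under its middle.
- tack_tin: Bystander, loose: open round steel tin of tacks, 76 mm across, 34 mm tall. Origin under its middle.
- webbing: Bystander, loose: roll of webbing lying flat, 84 mm across, 50 mm tall. Origin under its middle.
- stapler: Bystander, loose: pneumatic stapler lying on its side, about 150 x 170 mm, 44 mm high. Origin under its middle.
Things that resemble listed ones, but are neither listed nor needed, are in the scene too. What is shaped like the part that bears stick_grip but yellow is not meant.

How it is judged:
By the outcome, as a careful person would: the job done as asked, in the order asked, and still so for the second after the job is handed in, with the robot touching nothing.
It also fails if it takes over 61 s, if anything falls off the work surface, if the arm or the gripper's body presses on something with over 40 N, if the wrist force passes 120 N, or if a joint passes its speed limit or range.

ROBOT

A 7-joint arm with a two-finger parallel gripper is mounted at the origin on the work surface. World frame = base frame: x ahead of the robot, y to its left, z up, the work surface at z = 0. Lengths are in m, angles in rad, forces in N, time in s.
With the tool pointing down it reaches from about 0.425 to 0.925 m from the base axis. Payload 6.8 kg.
Tool frame: the origin (TCP) lies at the very end of the fingers, on their centre line; the grasp point (between the pads) lies 19 mm behind it; z points along the fingers, y is the direction in which the jaws open and shut (so a half turn about z gives the same grasp; the last joint's range is limited). The gripper opens to 85 mm and grips with 20 to 120 N. Pads are 22 mm wide; open, the fingers measure 114 mm over their backs; the gripper's body (76 mm by 85 mm) begins 54 mm behind the grasp point. The pads swing forward as they close: fully open they stand 13 mm farther back than shut.
Start: joints at [-1.273, 0.477, 0.022, 1.555, -0.011, 1.109, -0.083], TCP at [0.266, 0.62, 0.231] pointing down, gripper open.
Joint ranges: [-2.96, 2.96], [-0.34, 2.1], [-1.41, 1.46], [0.24, 2.44], [-1.37, 4.51], [0.17, 1.92], [-2.96, 2.96]. Speed limits (rad/s): [2.39, 2.39, 3.14, 3.14, 3.14, 3.14, 3.14].

INTERFACE

Orientations are given as a unit quaternion [w, x, y, z].
In Python, from station import bot gives the robot as it stands.
- The arm moves only by the tool move_arm, never from a script. Its argument "commands" is text: rows parted by semicolons, each of 7 numbers parted by spaces: the opening, from 0 (shut) to 1 (fully open), then the shift along the tool's x, y, z in cm, then the turn, a rotation vector about the tool's x, y, z in degrees. In form: gripper tx ty tz rx ry rz; .... A call has 1 to 12 rows; each row shifts and turns the commanded pose from where the row before left it, along the tool's axes as they then stand; what a row does not reach is not made up. A row lasts 1/12 s, in which the tool goes at most 41.7 mm and 7.16 degrees, less where a joint would pass 70% of its speed; a pose out of reach is approached as far as the arm can. A call with a gripper value outside its range is refused whole. The fingers move at their own pace and stop on an object; "force" is the grip in N (left out, the last holds). Time passes only in rows, so rows that do not move let the fingers close. It gives the time, the measured TCP pose, the force and the opening at its end, in the units of the state.
- bot.get_obs(): the state, without advancing time (a new reading comes with each control period).
- bot.read_camera(name): name is "scene" or "top" or "wrist"; returns a dict with "img" (400x640x3 uint8, red, green, blue), "K" (3x3 intrinsics, pixels), "distortion" ([k1, k2, p1, p2, k3] as OpenCV has them; the pictures are not rectified), "rvec" (rotation vector, rad) and "tvec" (3), from world to camera coordinates, as OpenCV has them; the wrist camera has in their place "hand_eye" (4x4, takes a point from camera to tool coordinates, whose origin is the TCP and whose axes are the flange's). Camera axes: x right, y down, z forward; pixel columns grow to the right and rows downward; lengths in m; the calibration is good to about 2 mm. A picture is of the moment at which its call begins: read the wrist's pose just before it. There is no depth.
- bot.hand_in(): hands the job in, once; it reports no verdict.
The state is a dict: "t": time; "q": joint angles; "joint_vel": joint speeds; "joint_torque": joint torques, N m; "eef_pos": TCP position; "tool_rot": TCP orientation; "contact_force": force on the tool from outside, world axes, zero at the start; "torque": the same for the moment, N m; "gripper_width": opening from 0.0 (shut) to 1.0 (fully open).
Only numpy, scipy, OpenCV 4.12 (cv2) and the standard library are available. Lean on these libraries where they do the work, as an engineer would, in place of code of your own. Each camera call takes 0.05 s, during which the arm holds its last target. There are 200 camera calls.

## Working session

There is one attempt and no reset: what is moved stays moved. The work goes in short steps, Python scripts to look and compute and a tool call to move; the robot and the scene stay as the last step left them, time stands still between calls to the robot, and variables do not carry over. Pictures are saved under pics/ and viewed, about 8 in all and at most 12, crops included, and the job is handed in when it is done.

Besides the shell and the picture viewer there is one more tool, called after ">>>" by a JSON object that holds its "fn" and its "kwargs". move_arm: Moves the arm, as the interface text tells. Its arguments: {"type":"object","properties":{"commands":{"type":"string"},"force":{"type":"number"}},"required":["commands"]}

```bash
mkdir -p pics; ls
cat > h.py <<'E'
import sys; sys.path.insert(0,'.')
from station import bot
import numpy as np, cv2, json
from scipy.spatial.transform import Rotation as R
def snap(n,f):
    o=bot.get_obs(); c=bot.read_camera(n); cv2.imwrite('pics/'+f+'.png',c['img'][:,:,::-1])
    K=np.array(c['K']);d=np.array(c['distortion'])
    if 'rvec' in c:
        Rm=cv2.Rodrigues(np.array(c['rvec'],float))[0];t=np.array(c['tvec'],float).ravel()
    else:
        w,x,y,z=o['tool_rot'];T=np.eye(4);T[:3,:3]=R.from_quat([x,y,z,w]).as_matrix();T[:3,3]=o['eef_pos']
        M=np.linalg.inv(T@np.array(c['hand_eye']));Rm=M[:3,:3];t=M[:3,3]
    np.savez('pics/'+f+'.npz',K=K,d=d,R=Rm,t=t)
    return c['img']
def load(f): return np.load('pics/'+f+'.npz')
def ray(f,uv):
    c=load(f);p=cv2.undistortPoints(np.array([[uv]],float),c['K'],c['d'])[0,0]
    return -c['R'].T@c['t'], c['R'].T@np.array([p[0],p[1],1.])
def atz(f,uv,z):
    o,d=ray(f,uv);return o+d*(z-o[2])/d[2]
def tri(obs):
    A=[];b=[]
    for f,uv in obs:
        o,d=ray(f,uv);d/=np.linalg.norm(d);P=np.eye(3)-np.outer(d,d);A.append(P);b.append(P@o)
    x=np.linalg.lstsq(np.vstack(A),np.hstack(b),rcond=None)[0]
    return x,[np.linalg.norm(a@x-c) for a,c in zip(A,b)]
def proj(f,X):
    c=load(f);return cv2.projectPoints(np.atleast_2d(np.array(X,float)),cv2.Rodrigues(c['R'])[0],c['t'],c['K'],c['d'])[0][:,0]
E
python3 - <<'E'
from h import *
a=snap('scene','scene0');b=snap('top','top0');w=snap('wrist','w0')
print(bot.get_obs())
for f in('scene0','top0','w0'): c=load(f);print(f,-c['R'].T@c['t'],c['R'][2])
E
```

```text
pics
{'t': 0.15, 'q': array([-1.27308944,  0.47763578,  0.02234242,  1.5561943 , -0.01149986,
        1.10931728, -0.08311472]), 'joint_vel': array([-3.23261911e-04,  2.88139528e-04, -7.34864657e-04, -3.65711185e-03,
       -3.60076227e-04, -8.66205889e-05,  6.25526626e-04]), 'joint_torque': array([ 2.14444204e-03, -5.96928978e+01,  1.60961855e+00, -2.81495833e+01,
        1.25630933e-02,  6.44046537e-03, -1.66492202e-05]), 'eef_pos': array([0.26628758, 0.61976334, 0.23054453]), 'tool_rot': array([-9.50831072e-05,  2.01510474e-01,  9.79486100e-01, -7.06949375e-04]), 'contact_force': array([-0.06435082,  0.45245426, -1.03661422]), 'torque': array([ 0.00895898,  0.02630685, -0.0903515 ]), 'gripper_width': 0.9993051640326552}
scene0 [1.13754296 0.56829185 0.82171878] [-0.55537549 -0.53497767 -0.63667649]
top0 [ 0.42554545 -0.02522389  1.31989567] [ 0.08335319  0.01330144 -0.99643129]
w0 [0.19584933 0.65153568 0.3735674 ] [ 0.28012055 -0.12131338 -0.95226863]
```

View pics/scene0.png

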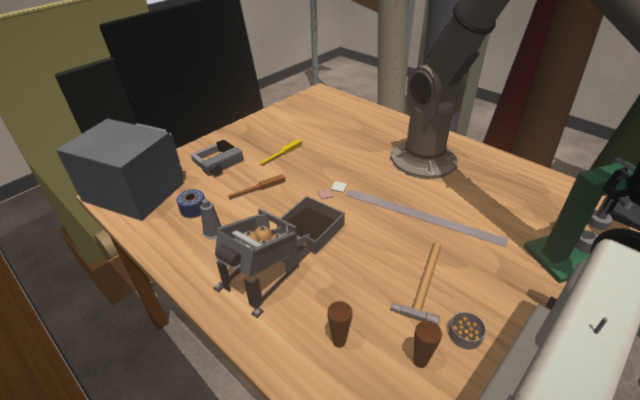

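View pics/top0.png

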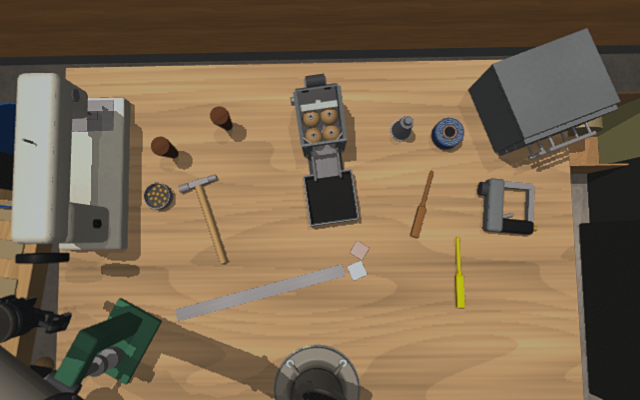

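Scene: the feeder is ahead of the robot, with its tray (332,198 in top) facing the robot. The brown stick is to its right, from handle end (416,237) to rod tip (431,172). The yellow one is the decoy. Next I'll zoom in on both views.

Run:
```python
from h import *
t=cv2.imread('pics/top0.png');s=cv2.imread('pics/scene0.png')
a=cv2.resize(t[70:245,285:445],None,fx=3.4,fy=3.4,interpolation=cv2.INTER_CUBIC)
cv2.imwrite('pics/ctop.png',a)
b=cv2.resize(s[170:320,190:350],None,fx=4,fy=4,interpolation=cv2.INTER_CUBIC)
cv2.imwrite('pics/cscn.png',b)
print('grip',atz('top0',(416,237),.011),atz('top0',(424,205),.011),atz('top0',(431.5,171),.011))
print('scene handle/tip',atz('scene0',(285,179),.011),atz('scene0',(259,185),.011),atz('scene0',(230,193),.011))
```

```text
grip [ 0.42193722 -0.29266598  0.011     ] [ 0.51355827 -0.31871484  0.011     ] [ 0.6120936  -0.34384445  0.011     ]
scene handle/tip [ 0.42835559 -0.27249982  0.011     ] [ 0.50859046 -0.3130027   0.011     ] [ 0.59933196 -0.35122394  0.011     ]
```

View pics/ctop.png

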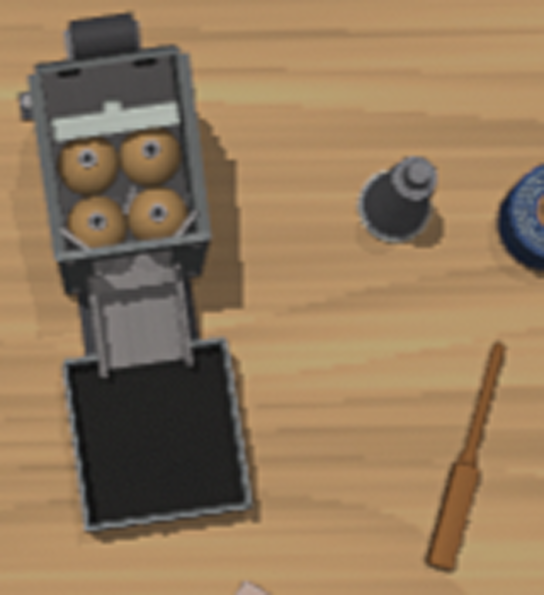

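View pics/cscn.png

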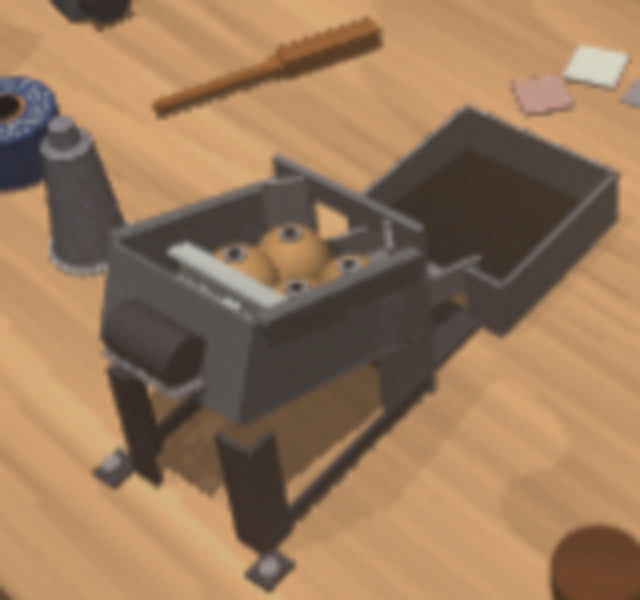

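```bash
cat >> h.py <<'E'
T=lambda x,y:('top0',(285+x/3.4,70+y/3.4))
S=lambda x,y:('scene0',(190+x/4,170+y/4))
E
python3 - <<'E'
from h import *
np.set_printoptions(precision=4,suppress=True)
for n,a,b in [('handle_end',(440,567),(374,32)),('joint',(467,463),(278,66)),('tip',(498,345),(158,107)),
 ('f1',(97,221),(350,265)),('f2',(157,212),(290,233)),('f3',(87,158),(296,288)),('f4',(150,149),(235,253)),
 ('thread',(420,170),(62,130)),('traycorner_R',(253,507),(467,108)),('traycorner_L',(88,528),(617,175)),('lintelR',(207,240),(278,158)),('lintelL',(60,262),(425,233))]:
  x,r=tri([T(*a),S(*b)]);print(n,x,np.round(r,4))
P=[atz(*T(*p),.05)for p in[(66,365),(226,343),(253,507),(88,528)]]
for p in P:print('tray',p)
m=sum(P)/4; ax=(P[0]+P[1]-P[2]-P[3]);print(m,np.degrees(np.arctan2(ax[1],ax[0])))
a,b=[atz(*T(*p),.15)for p in[(60,262),(207,240)]];print('lintel',a,b,(a+b)/2,np.degrees(np.arctan2(*(a-b)[:2])))
E
```

```text
handle_end [ 0.422  -0.2889  0.0037] [0.001 0.001]
joint [ 0.5092 -0.3138  0.005 ] [0.002 0.002]
tip [ 0.6101 -0.3437  0.0063] [0.0017 0.0017]
f1 [ 0.6985 -0.0035  0.1183] [0.0018 0.0018]
f2 [ 0.705  -0.0515  0.1196] [0.0012 0.0012]
f3 [0.7447 0.0029 0.1374] [0.0012 0.0012]
f4 [ 0.7507 -0.0465  0.1385] [0.0012 0.0012]
thread [ 0.7369 -0.2614  0.1077] [0.0026 0.0026]
traycorner_R [ 0.4731 -0.1277  0.0387] [0.0023 0.0023]
traycorner_L [0.4577 0.0096 0.0409] [0.0025 0.0025]
lintelR [ 0.6776 -0.0899  0.1423] [0.0004 0.0004]
lintelL [0.6617 0.0259 0.1383] [0.0025 0.0025]
tray [0.5945 0.0239 0.05  ]
tray [ 0.6107 -0.1092  0.05  ]
tray [ 0.4742 -0.1285  0.05  ]
tray [0.459  0.0075 0.05  ]
[ 0.5346 -0.0516  0.05  ] 7.478770596643564
lintel [0.6611 0.0236 0.15  ] [ 0.6762 -0.0897  0.15  ] [ 0.6687 -0.0331  0.15  ] -7.612218120816363
```

Measurements are consistent: the feeder window is at about (0.673,-0.0325) with yaw 7.5°. The stick handle centre is at about (0.465,-0.302), heading -16°. Moving towards the stick.

>>> {"fn": "move_arm", "kwargs": {"commands": "1 -3.14 -2.14 0 0 0 0;1 -3.14 -2.14 0 0 0 0;1 -3.14 -2.14 0 0 0 0;1 -3.14 -2.14 0 0 0 0;1 -3.14 -2.14 0 0 0 0;1 -3.14 -2.14 0 0 0 0;1 -3.14 -2.14 0 0 0 0;1 -3.14 -2.14 0 0 0 0;1 -3.14 -2.14 0 0 0 0;1 -3.14 -2.14 0 0 0 0", "force": 80}}

```text
t: 0.98
eef_pos: [0.471, 0.2978, 0.2313]
tool_rot: [-0.0, 0.201, 0.98, -0.0]
contact_force: [0.8, -0.4, -0.3]
gripper_width: 1.002
```

>>> {"fn": "move_arm", "kwargs": {"commands": "1 -1.4 -3.5 0 0 0 0;1 -1.4 -3.5 0 0 0 0;1 -1.4 -3.5 0 0 0 0;1 -1.4 -3.5 0 0 0 0;1 -1.4 -3.5 0 0 0 0;1 -1.4 -3.5 0 0 0 0;1 -1.4 -3.5 0 0 0 0;1 -1.4 -3.5 0 0 0 0;1 -1.4 -3.5 0 0 0 0;1 -1.4 -3.5 0 0 0 0;1 -1.4 -3.5 0 0 0 0;1 -1.4 -3.5 0 0 0 0"}}

```text
t: 1.98
eef_pos: [0.4585, -0.1543, 0.2314]
tool_rot: [0.0, 0.201, 0.979, 0.0]
contact_force: [1.3, 0.5, -0.4]
gripper_width: 0.997
```

>>> {"fn": "move_arm", "kwargs": {"commands": "1 -1.6 -3.3 0 0 0 -1.75;1 -1.6 -3.3 0 0 0 -1.75;1 -1.6 -3.3 0 0 0 -1.75;1 -1.6 -3.3 0 0 0 -1.75;1 0 0 0 0 0 0;1 0 0 0 0 0 0"}}

```text
t: 2.48
eef_pos: [0.4716, -0.3008, 0.231]
tool_rot: [-0.0, 0.144, 0.99, -0.0]
contact_force: [0.1, 0.1, -0.3]
gripper_width: 0.996
```

Run:
```python
from h import *
snap('wrist','w1');o=bot.get_obs();print(o['eef_pos'],o['tool_rot'])
```

```text
[ 0.47194964 -0.29878927  0.23080182] [-5.61481239e-04  1.42273907e-01  9.89827156e-01  1.46081669e-04]
```

View pics/w1.png

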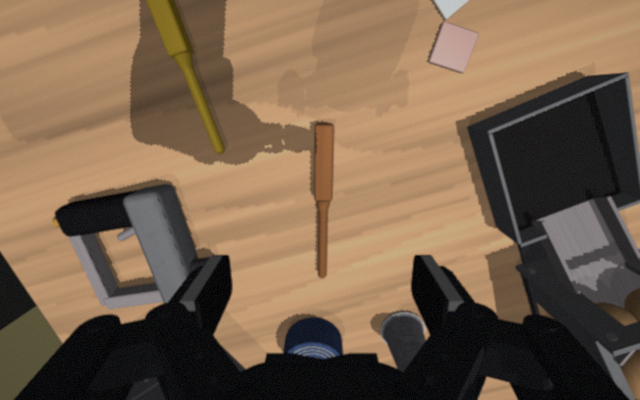

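The wrist view shows the stick vertical in the image: handle end at (324,124), rod start at (323,201), tip at (322,276). The yellow decoy is off to the left.

Run:
```python
from h import *
np.set_printoptions(precision=4,suppress=True)
e=atz('w1',(324,124),.022);j=atz('w1',(323.7,200),.018);t=atz('w1',(322,276),.011)
print(e,j,t,np.linalg.norm(j-e),np.linalg.norm(t-e),np.degrees(np.arctan2(*(t-e)[1::-1])))
for n,a,b,w in [('end',(440,567),(374,32),(324,124)),('joint',(467,463),(278,66),(323.5,201)),('tip',(498,345),(158,107),(322,276))]:
  print(n,tri([T(*a),('w1',w)]),tri([S(*b),('w1',w)]))
```

```text
[ 0.4258 -0.2828  0.022 ] [ 0.5116 -0.3083  0.018 ] [ 0.6154 -0.3411  0.011 ] 0.08968129935893933 0.19869334885010767 -17.065524735314607
end (array([ 0.4235, -0.2822,  0.042 ]), [np.float64(0.0007807911263552084), np.float64(0.0007807911263548877)]) (array([ 0.4265, -0.2827,  0.0091]), [np.float64(0.0004090831402487237), np.float64(0.000409083140248442)])
joint (array([ 0.5085, -0.3083,  0.0327]), [np.float64(0.0008007905996430506), np.float64(0.0008007905996426433)]) (array([ 0.5135, -0.308 ,  0.0107]), [np.float64(0.002154932347079517), np.float64(0.0021549323470794117)])
tip (array([ 0.609 , -0.34  ,  0.0222]), [np.float64(0.000932961994437728), np.float64(0.0009329619944370808)]) (array([ 0.6132, -0.3391,  0.0115]), [np.float64(0.0023498538810983786), np.float64(0.0023498538810982884)])
```

>>> {"fn": "move_arm", "kwargs": {"commands": "0.6 0.2 0.15 3.6 0 0 0.6;0.6 0.2 0.15 3.6 0 0 0;0.6 0 0 3.6 0 0 0;0.6 0 0 3.6 0 0 0;0.6 0 0 3.6 0 0 0;0.6 0 0 2.5 0 0 0;0.6 0 0 1.5 0 0 0;0.6 0 0 0.6 0 0 0;0.6 0 0 0 0 0 0"}}

```text
t: 3.28
eef_pos: [0.4689, -0.2925, 0.0041]
tool_rot: [-0.001, 0.146, 0.989, 0.001]
contact_force: [-0.6, 0.0, 0.4]
gripper_width: 0.599
```

>>> {"fn": "move_arm", "kwargs": {"commands": "0 0 0 0 0 0 0;0 0 0 0 0 0 0;0 0 0 0 0 0 0;0 0 0 0 0 0 0;0 0 0 0 0 0 0;0 0 0 0 0 0 0", "force": 80}}

```text
t: 3.78
eef_pos: [0.4705, -0.2948, 0.0071]
tool_rot: [0.001, 0.147, 0.989, -0.0]
contact_force: [-0.9, 1.3, 5.3]
gripper_width: 0.235
```

>>> {"fn": "move_arm", "kwargs": {"commands": "0 0 0 -2 0 0 0;0 0 0 -3.4 0 0 0;0 0 0 -3.7 0 0 0;0 0 0 -3.7 0 0 0;0 0 0 -2.5 0 0 0"}}

```text
t: 4.2
eef_pos: [0.4704, -0.2954, 0.1626]
tool_rot: [0.002, 0.147, 0.989, -0.0]
contact_force: [0.2, -0.1, -0.1]
gripper_width: 0.238
```

>>> {"fn": "move_arm", "kwargs": {"commands": "0 0.95 3.64 0 0 0 0;0 0.95 3.64 0 0 0 0;0 0.95 3.64 0 0 0 0;0 0.95 3.64 0 0 0 0;0 0.95 3.64 0 0 0 0;0 0.95 3.64 0 0 0 0;0 0.95 3.64 0 0 0 0;0 0 0 0 0 0 -6.1;0 0 0 0 0 0 -6.1;0 0 0 0 0 0 -6.1;0 0 0 0 0 0 -6.1;0 0 0 0 0 0 0"}}

```text
t: 5.2
eef_pos: [0.4799, -0.0313, 0.1593]
tool_rot: [0.001, -0.068, 0.998, 0.0]
contact_force: [-0.4, -0.6, -1.4]
gripper_width: 0.235
```

Run:
```python
from h import *
a=snap('wrist','w2');b=snap('scene','s2');o=bot.get_obs();print(o['eef_pos'],o['tool_rot'],o['contact_force'])
t=snap('top','t2')
im=np.zeros((600,800,3),np.uint8)
im[:400,:640]=a
im=np.hstack([cv2.resize(a,(480,300)),np.zeros((300,320,3),np.uint8)])
c=cv2.resize(b[150:300,180:380],(400,300));d=cv2.resize(t[70:245,260:440],(400,300))
im=np.vstack([im,np.hstack([c,d])])
cv2.imwrite('pics/m2.png',im[:,:,::-1])
```

```text
[ 0.47980539 -0.03152662  0.1590211 ] [ 6.76247535e-04 -6.39636671e-02  9.97951977e-01  2.09461771e-04] [-0.62445874 -0.5409621  -0.86902712]
```

View pics/m2.png

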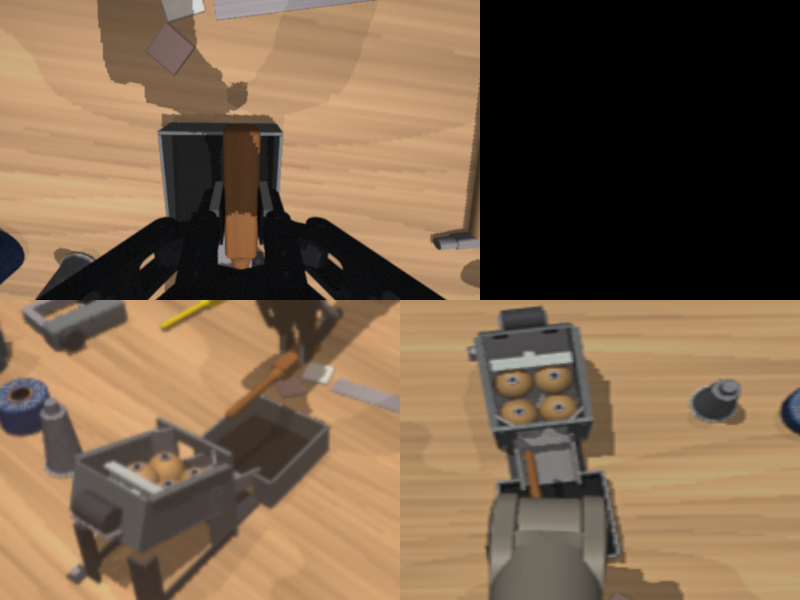

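Run:
```python
from h import *
t=cv2.imread('pics/t2.png');s=cv2.imread('pics/s2.png')
print(atz('t2',(319,158.7),.166), proj('t2',[.6335,-.0113,.166]),proj('s2',[.6335,-.0113,.166]), 's tip seen',(180+230/2,150+(412-300)/2))
```

```text
[ 0.62677099 -0.01877909  0.166     ] [[316.05517719 156.16519427]] [[292.26421432 207.42405686]] s tip seen (295.0, 206.0)
```

>>> {"fn": "move_arm", "kwargs": {"commands": "0 0 0.2 3.1 0 0 0;0 0 0.25 3 0 0 0;0 -1.5 0 0 0 0 0;0 -1.5 0 0 0 0 0;0 -0.6 0 0 0 0 0;0 0 0 0 0 0 0;0 0 0 0 0 0 0"}}

```text
t: 5.93
eef_pos: [0.5146, -0.0224, 0.0975]
tool_rot: [-0.0, -0.065, 0.998, -0.0]
contact_force: [-0.7, -0.5, -0.7]
gripper_width: 0.238
```

Run:
```python
from h import *
b=snap('scene','s3');o=bot.get_obs();print(o['eef_pos'],o['tool_rot'],o['contact_force'])
t=snap('top','t3')
c=cv2.resize(b[180:270,210:330],(800,600),interpolation=cv2.INTER_CUBIC);d=cv2.resize(t[95:185,290:360],(800*0+400,514),interpolation=cv2.INTER_CUBIC)
im=np.zeros((600,800,3),np.uint8);im[:300,:400]=c[::2,::2];im[:514,400:]=d
im[300:,:400]=cv2.resize(b[190:250,240:320],(400,300),interpolation=cv2.INTER_CUBIC)
cv2.imwrite('pics/m3.png',im[:,:,::-1])
```

```text
[ 0.51407054 -0.02250674  0.09743746] [-2.18007908e-04 -6.52368347e-02  9.97869785e-01 -2.31530222e-06] [-0.77970647 -0.53675629  0.11992166]
```

View pics/m3.png

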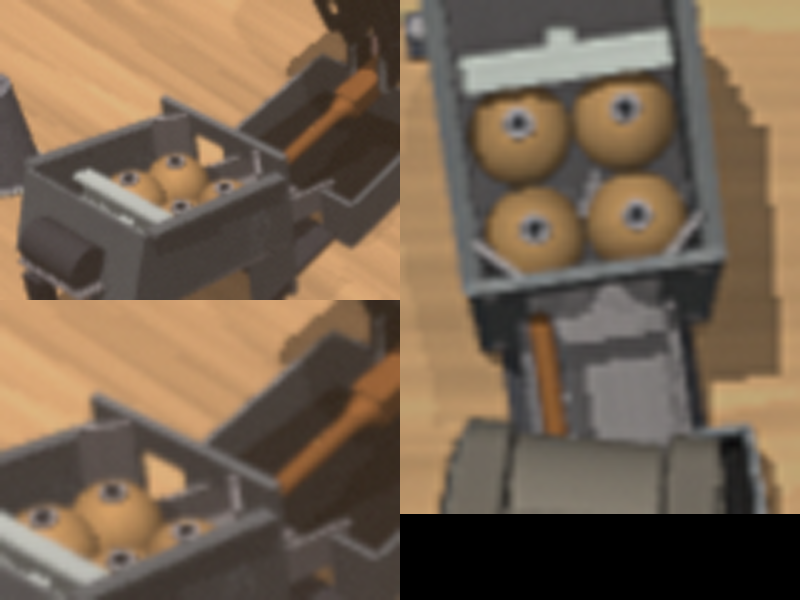

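>>> {"fn": "move_arm", "kwargs": {"commands": "0 -0.4 0 0 0 0 0;0 -0.4 0 0 0 0 0;0 -0.3 0 0 0 0 0;0 0 0 0 0 0 0"}}

```text
t: 6.37
eef_pos: [0.5259, -0.0215, 0.0973]
tool_rot: [-0.0, -0.065, 0.998, -0.0]
contact_force: [-0.3, -2.7, -0.5]
gripper_width: 0.236
```

>>> {"fn": "move_arm", "kwargs": {"commands": "0 -0.3 0 0 0 0 0;0 -0.3 0 0 0 0 0;0 0 0 0 0 0 0"}}

```text
t: 6.62
eef_pos: [0.5296, -0.0209, 0.0966]
tool_rot: [-0.002, -0.065, 0.998, -0.0]
contact_force: [-6.4, -3.0, 2.6]
gripper_width: 0.233
```

>>> {"fn": "move_arm", "kwargs": {"commands": "0 -0.15 -0.1 -0.06 0 0 0;0 -0.2 0 -0.08 0 0 0;0 -0.2 0 -0.08 0 0 0;0 -0.2 0 -0.08 0 0 0"}}

```text
t: 6.95
eef_pos: [0.5363, -0.0207, 0.0995]
tool_rot: [-0.003, -0.065, 0.998, 0.0]
contact_force: [-8.3, -2.3, 2.6]
gripper_width: 0.229
```

>>> {"fn": "move_arm", "kwargs": {"commands": "0 -0.2 0 -0.08 0 0 0;0 -0.2 0 -0.08 0 0 0;0 -0.2 0 -0.08 0 0 0"}}

```text
t: 7.2
eef_pos: [0.5423, -0.0199, 0.1019]
tool_rot: [-0.003, -0.065, 0.998, 0.0]
contact_force: [-8.4, -2.0, 3.1]
gripper_width: 0.237
```

>>> {"fn": "move_arm", "kwargs": {"commands": "0 -0.2 0 -0.08 0 0 0;0 -0.2 0 -0.08 0 0 0"}}

```text
t: 7.37
eef_pos: [0.5461, -0.0195, 0.1035]
tool_rot: [-0.003, -0.065, 0.998, 0.0]
contact_force: [-8.8, -2.3, 2.5]
gripper_width: 0.232
```

>>> {"fn": "move_arm", "kwargs": {"commands": "0 -0.15 0 -0.06 0 0 0;0 -0.15 0 -0.06 0 0 0"}}

```text
t: 7.53
eef_pos: [0.5492, -0.0191, 0.1047]
tool_rot: [-0.003, -0.065, 0.998, -0.0]
contact_force: [-7.7, -2.6, 2.2]
gripper_width: 0.234
```

Run:
```python
from h import *
b=snap('scene','s4');o=bot.get_obs();print(o['eef_pos'],o['contact_force'])
t=snap('top','t4')
im=np.zeros((514,800,3),np.uint8);im[:514,400:]=cv2.resize(t[95:185,290:360],(400,514),interpolation=cv2.INTER_CUBIC)
im[:300,:400]=cv2.resize(b[180:270,210:330],(400,300),interpolation=cv2.INTER_CUBIC)
cv2.imwrite('pics/m4.png',im[:,:,::-1])
```

```text
[ 0.54963752 -0.01899271  0.10487819] [-8.34431013 -2.94080245  2.17397943]
```

View pics/m4.png

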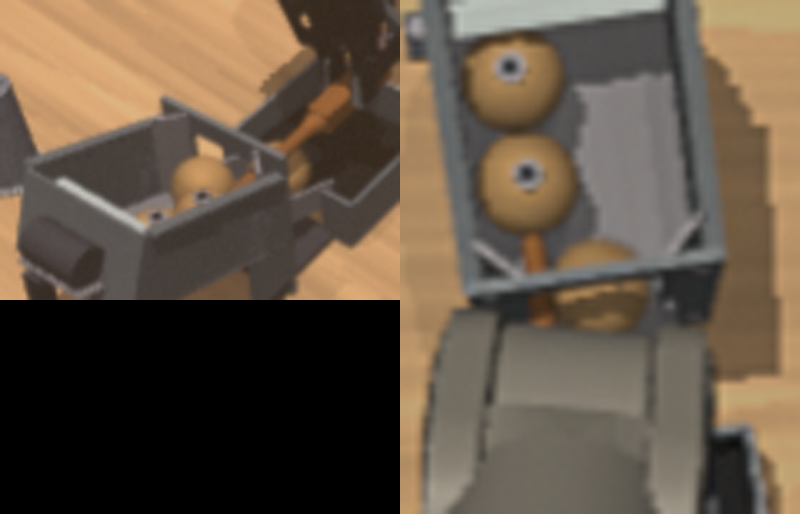

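Foot 1 and foot 3 are held back at (527,178) and (510,68). One foot is running out through the window at (600,285), and the other has already left the magazine. I'll hold briefly, then draw back.

>>> {"fn": "move_arm", "kwargs": {"commands": "0 0 0 0 0 0 0;0 0 0 0 0 0 0;0 0 0 0 0 0 0;0 0 0 0 0 0 0;0 0 0 0 0 0 0;0 0 0 0 0 0 0;0 0 0 0 0 0 0;0 0 0 0 0 0 0;0 0 0 0 0 0 0;0 0 0 0 0 0 0"}}

```text
t: 8.47
eef_pos: [0.5497, -0.019, 0.1049]
tool_rot: [-0.002, -0.065, 0.998, -0.0]
contact_force: [-7.5, -2.8, 2.4]
gripper_width: 0.235
```

Run:
```python
from h import *
b=snap('scene','s5');o=bot.get_obs();print(o['eef_pos'],o['contact_force'])
t=snap('top','t5')
im=np.zeros((514,800,3),np.uint8);im[:514,400:]=cv2.resize(t[95:185,290:360],(400,514),interpolation=cv2.INTER_CUBIC)
im[:300,:400]=cv2.resize(b[180:270,240:360],(400,300),interpolation=cv2.INTER_CUBIC)
cv2.imwrite('pics/m5.png',im[:,:,::-1])
```

```text
[ 0.54970767 -0.01897763  0.10490691] [-8.0460537  -2.19853263  3.11694982]
```

View pics/m5.png

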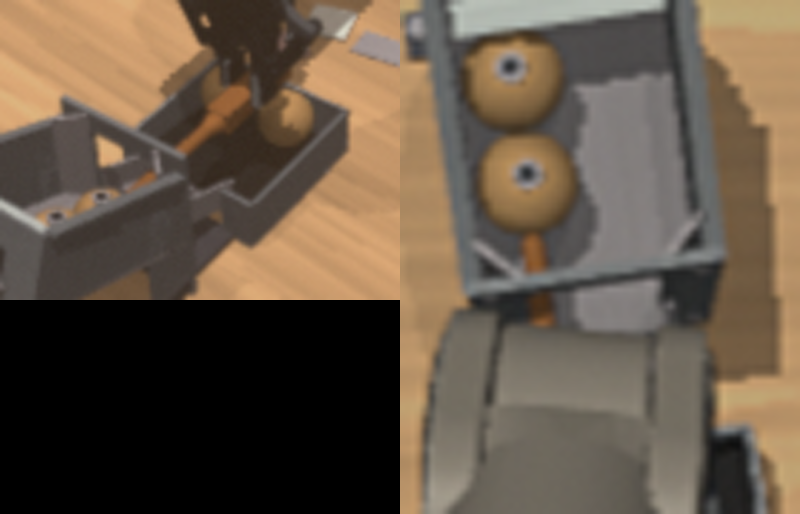

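>>> {"fn": "move_arm", "kwargs": {"commands": "0 2.5 0 0 0 0 0;0 3.5 0 0 0 0 0;0 2 0 -0.5 0 0 0;0 0 0 -3.5 0 0 0;0 0 0 -3.7 0 0 0;0 0 0 -3 0 0 0;0 0 0 0 0 0 0;0 0 0 0 0 0 0;0 0 0 0 0 0 0;0 0 0 0 0 0 0;0 0 0 0 0 0 0"}}

```text
t: 9.48
eef_pos: [0.472, -0.0287, 0.2112]
tool_rot: [-0.001, -0.066, 0.998, -0.0]
contact_force: [-0.4, 0.0, -1.0]
gripper_width: 0.235
```

Run:
```python
from h import *
b=snap('scene','s6');o=bot.get_obs();print(o['eef_pos'],o['contact_force'])
t=snap('top','t6')
im=np.zeros((514,800,3),np.uint8);im[:514,400:]=cv2.resize(t[95:185,290:360],(400,514),interpolation=cv2.INTER_CUBIC)
im[:300,:400]=cv2.resize(b[180:270,240:360],(400,300),interpolation=cv2.INTER_CUBIC)
cv2.imwrite('pics/m6.png',im[:,:,::-1])
```

```text
[ 0.47208544 -0.02879576  0.21133378] [ 0.81525913 -0.32741507 -0.23522139]
```

View pics/m6.png

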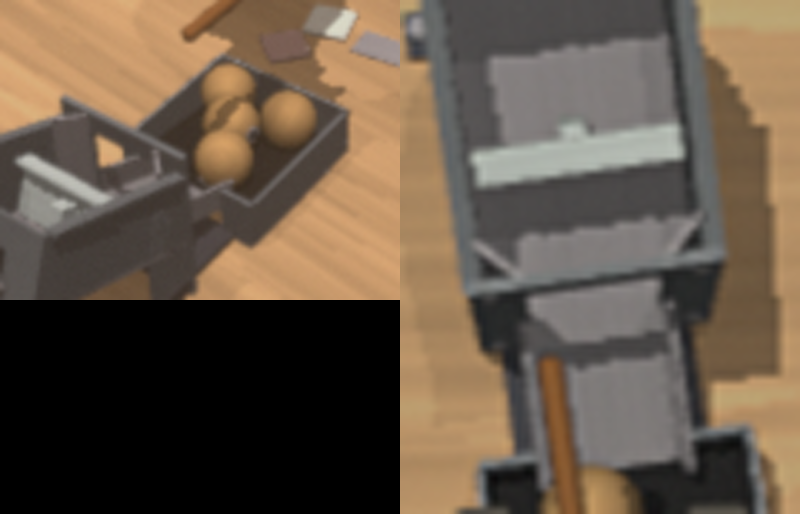

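All four feet lie in the tray and the magazine is empty. I'm taking the stick back to its original free spot.

>>> {"fn": "move_arm", "kwargs": {"commands": "0 0 0 0 0 0 6.1;0 0 0 0 0 0 6.1;0 0 0 0 0 0 6.1;0 0 0 0 0 0 6.1;0 -1.09 -3.64 0 0 0 0;0 -1.09 -3.64 0 0 0 0;0 -1.09 -3.64 0 0 0 0;0 -1.09 -3.64 0 0 0 0;0 -1.09 -3.64 0 0 0 0;0 -1.09 -3.64 0 0 0 0;0 -1.09 -3.64 0 0 0 0;0 0 0 0 0 0 0"}}

```text
t: 10.58
eef_pos: [0.4697, -0.3034, 0.2126]
tool_rot: [0.0, 0.151, 0.988, -0.003]
contact_force: [-0.4, -0.6, 0.1]
gripper_width: 0.232
```

>>> {"fn": "move_arm", "kwargs": {"commands": "0 0 0 3.5 0 0 0;0 0 0 3.5 0 0 0;0 0 0 3.5 0 0 0;0 0 0 3.5 0 0 0;0 0 0 2.5 0 0 0;0 0 0 1.8 0 0 0;0 0 0 1 0 0 0;0 0 0 0.5 0 0 0;0 0 0 0 0 0 0"}}

```text
t: 11.33
eef_pos: [0.4715, -0.2946, 0.0138]
tool_rot: [-0.001, 0.147, 0.989, 0.0]
contact_force: [-0.1, -0.8, -0.6]
gripper_width: 0.238
```

>>> {"fn": "move_arm", "kwargs": {"commands": "0 0 0 0.3 0 0 0;0 0 0 0.2 0 0 0;0 0 0 0.2 0 0 0;0 0 0 0 0 0 0"}}

```text
t: 11.67
eef_pos: [0.4722, -0.2948, 0.0079]
tool_rot: [0.0, 0.146, 0.989, -0.0]
contact_force: [-0.6, 0.5, -0.1]
gripper_width: 0.232
```

>>> {"fn": "move_arm", "kwargs": {"commands": "0 0 0 0.15 0 0 0;0 0 0 0.1 0 0 0;0 0 0 0 0 0 0"}}

```text
t: 11.92
eef_pos: [0.4723, -0.295, 0.007]
tool_rot: [0.001, 0.147, 0.989, 0.001]
contact_force: [-5.4, 3.4, 19.6]
gripper_width: 0.237
```

>>> {"fn": "move_arm", "kwargs": {"commands": "0 0 0 -0.1 0 0 0;0.35 0 0 0 0 0 0;0.6 0 0 0 0 0 0;0.6 0 0 0 0 0 0;0.6 0 0 0 0 0 0;0.6 0 0 -1 0 0 0;0.6 0 0 -3 0 0 0;0.6 0 0 -3.5 0 0 0;0.6 0 0 -3.5 0 0 0;0.6 0 0 -3.5 0 0 0;0.6 0 0 -3.5 0 0 0;0.6 0 0 0 0 0 0"}}

```text
t: 12.92
eef_pos: [0.4749, -0.2974, 0.1931]
tool_rot: [0.005, 0.147, 0.989, -0.001]
contact_force: [1.5, -1.3, -0.1]
gripper_width: 0.594
```

Run:
```python
from h import *
b=snap('scene','s7');o=bot.get_obs();print(o['t'],o['eef_pos'],o['contact_force'],o['gripper_width'])
t=snap('top','t7');w=snap('wrist','w7')
im=np.zeros((600,800,3),np.uint8);im[:250,:400]=cv2.resize(b,(400,250));im[:250,400:]=cv2.resize(t,(400,250),interpolation=cv2.INTER_AREA)
im[250:550,:400]=cv2.resize(b[160:280,200:360],(400,300),interpolation=cv2.INTER_CUBIC)
im[250:500,400:]=cv2.resize(w,(400,250))
cv2.imwrite('pics/m7.png',im[:,:,::-1])
```

```text
12.9667 [ 0.47393948 -0.29625365  0.19021621] [ 0.81765855  0.27770314 -0.10542471] 0.6011501213823325
```

View pics/m7.png

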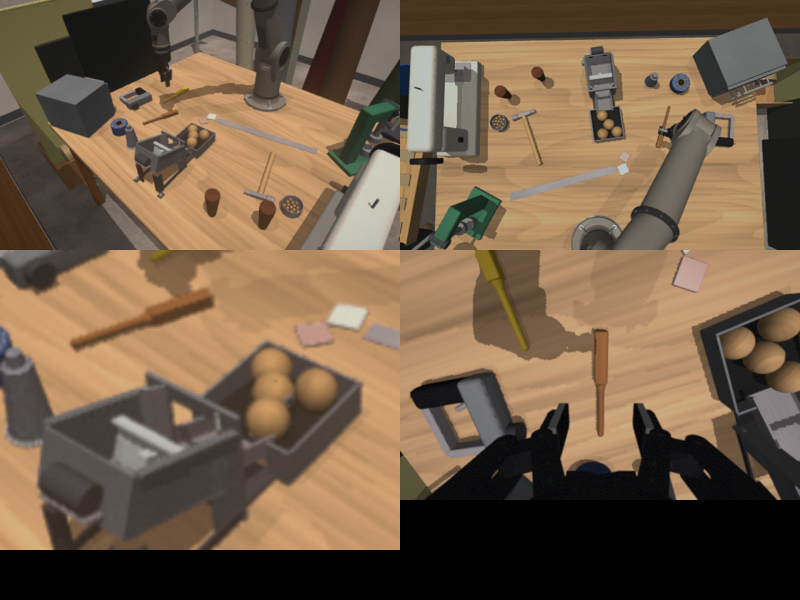

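The pictures show four feet in the tray, the stick flat on the bench clear of the feeder, the other things in place, and the gripper free.

```bash
python3 -c "
from station import bot
print(bot.hand_in())"
```

```text
the job is handed in; nothing more can be done
None
```

The job is done and handed in: all four feet came out through the window and lie in the pick tray. One nudge was enough. I pushed foot 1 back about 21 mm with the stick. Foot 2 and foot 4 ran out while I held it, and foot 1 and foot 3 followed once I drew the stick back, without wedging again.

- **Push force:** readings at the end of each step stayed at about 9 to 10 N in total, below the 16 N limit. I have no readings between steps.
- **Gripper:** it stayed outside the window throughout.
- **Stick:** it is back flat on the bench where it first lay. Setting it down pressed the bench with about 20 N for a moment before I let go.
- **Last pictures, at about 13 s:** four feet in the tray, magazine empty, the other things in view where they were, and the gripper open and about 19 cm above the bench.
- **Disagreements:** the top-and-scene camera heights came out about 5 mm lower than the stated ones, so I used the stated heights. The top camera also put the rod tip about 7 mm from where I calculated it. I corrected for that before pushing.

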